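# Push the closed sample tins home in the locating stop

## Task

Push the two closed sample tins along the worktop, one into each bay of the aluminium locating stop (either tin in either bay), until each rests against the back of its bay. Only slide them, never lift or tip them, and leave the open tin, the brass weight and the vial where they stand.

Things in the scene. Friction and masses are not known exactly. Their poses are not given: they have to be found in the camera images.
- closed_tin_a: closed sample tin, grey metal with a flat grey lid: round, 56 to 59 mm in diameter, 36 mm high, about 0.14 kg, loose, standing upright on the worktop. Origin: centre of the underside, z up; its yaw means nothing. Slides under a sideways push of about 1 N.
- closed_tin_b: closed sample tin, grey metal with a flat grey lid: round, 56 to 59 mm in diameter, 36 mm high, about 0.14 kg, loose, standing upright on the worktop. Origin: centre of the underside, z up; its yaw means nothing. Slides under a sideways push of about 1 N. Same look as closed_tin_a.
- open_tin: open sample tin without a lid, black inside: round, 56 mm in diameter, 35 mm high, loose; stands in the row with the closed tins, to be left alone. Origin: centre of the underside.
- stop: aluminium locating stop, fixed, 240 mm long (its y), 18 mm high, two bays open to the robot (its -x), a blue stripe behind each. Bays have no floor, are 72 mm wide, 32 mm deep with a flat back; bent lips lead in another 14 mm and widen the mouth to about 90 mm. Block between bays 68 mm wide. Origin: on the worktop midway between the bay points; x points into the bays, y left.
- bay_left (a point): on the worktop, where the centre of a tin's underside is when it is home in the bay at the stop's +y side: the back wall is 27 mm further in +x, the ends of the lips 20 mm before it in -x, the side walls 36 mm either side. Axes as the stop's.
- bay_right (a point): the same for the bay at the stop's -y side; 140 mm from bay_left.
- brass_weight: brass weight with a knob, 21 mm in diameter, 36 mm high, loose, standing to the left of the stop; bystander. Origin: centre of the underside.
- vial: glass vial with a white cap and blue contents, 23 mm in diameter, 56 mm high, loose, standing to the right of the stop; bystander. Origin: centre of the underside.

How it is judged (in metres and radians):
At the end, for the whole second after the job is handed in: One closed tin stands in each bay, upright on the worktop and at rest, its centre within 4.5 mm (along the bay) of the home point against the back wall and between the side walls (12 mm across); the open tin, the weight and the vial stand within 15 mm of where they were (((x of closed_tin_a in the frame of bay_left between -0.0045 and 0.0045 m and y of closed_tin_a in the frame of bay_left between -0.012 and 0.012 m and x of closed_tin_b in the frame of bay_right between -0.0045 and 0.0045 m and y of closed_tin_b in the frame of bay_right between -0.012 and 0.012 m) or (x of closed_tin_a in the frame of bay_right between -0.0045 and 0.0045 m and y of closed_tin_a in the frame of bay_right between -0.012 and 0.012 m and x of closed_tin_b in the frame of bay_left between -0.0045 and 0.0045 m and y of closed_tin_b in the frame of bay_left between -0.012 and 0.012 m)) and height (world z) of each of closed_tin_a, closed_tin_b below 0.004 m and angle between each of closed_tin_a, closed_tin_b's own z axis and vertical below 0.08 rad and linear speed of each of closed_tin_a, closed_tin_b below 0.01 m/s and distance of each of open_tin, brass_weight, vial from where it was at the start of the episode below 0.015 m and angle between each of open_tin, brass_weight, vial's own z axis and vertical below 0.1 rad); the robot touches nothing.
It fails at once if a closed tin is lifted off the worktop (5 mm) or tipped (height (world z) of closed_tin_a above 0.005 m or angle between closed_tin_a's own z axis and vertical above 0.3 rad).
It fails at once if a closed tin is lifted off the worktop (5 mm) or tipped (height (world z) of closed_tin_b above 0.005 m or angle between closed_tin_b's own z axis and vertical above 0.3 rad).
It fails at once if the open tin is moved by more than 15 mm, lifted or knocked over (distance of open_tin from where it was at the start of the episode above 0.015 m or angle between open_tin's own z axis and vertical above 0.3 rad).
It fails at once if the brass weight is moved by more than 15 mm, lifted or knocked over (distance of brass_weight from where it was at the start of the episode above 0.015 m or angle between brass_weight's own z axis and vertical above 0.3 rad).
It fails at once if the vial is moved by more than 15 mm, lifted or knocked over (distance of vial from where it was at the start of the episode above 0.015 m or angle between vial's own z axis and vertical above 0.3 rad).
It also fails if it takes over 58 s, if anything falls off the work surface, if the arm or the gripper's body presses on something with over 40 N, if the wrist force passes 120 N, or if a joint passes its speed limit or range.

## Robot

A 6-joint arm with a two-finger parallel gripper is mounted at the origin on a cart in front of the work surface, level with it; the furniture and walls round the work are solid. World frame = base frame: x ahead of the robot, y to its left, z up, the work surface at z = 0. Lengths are in m, angles in degrees, forces in N, time in s.
With the tool pointing down it reaches from about 0.375 to 0.9 m from the base axis. Payload 3.1 kg.
Tool frame: the origin (TCP) lies midway between the tips of the shut fingers; the grasp point (between the pads) lies 19 mm behind it; z points along the fingers, y is the line along which they close (so a half turn about z gives the same grasp; the last joint's range is limited). The gripper opens to 87 mm and grips with 3 to 60 N. Pads are 19 mm wide; open, the fingers measure 117 mm over their backs; the gripper's body (75 mm by 190 mm) begins 51 mm behind the grasp point.
Start: joints at [-78.295, 30.224, 82.088, -0, 67.689, -10.227], TCP at [0.233, -0.58, 0.223] pointing down, gripper open.
Joint ranges: [-176.69, 176.69], [-43.24, 126.21], [12.49, 139.97], [-82, 262], [0, 151.66], [-163.58, 163.58]. Speed limits (degrees/s): [159.86, 159.86, 180, 180, 180, 180].

## Interface

Orientations are given as a 3x3 rotation matrix whose columns are the frame's x, y, z axes.
In Python, from rig import bot, optics gives the robot as it stands (bot), with the cameras (optics).
- The arm moves only by the tool hand_motion, called after "Request:" as a command line: name --argument value ..., lists and objects as JSON in quotes. Schema: {"type":"object","properties":{"ticks":{"type":"string"},"only":{"type":"string"},"quiet":{"type":"boolean"},"lines":{"type":"string"}},"required":["ticks"],"additionalProperties":false}. ticks is a string of 1 to 20 rows, parted by semicolons, with the numbers parted by spaces; each row has 7 numbers: dx, dy, dz in a scale on which 1.0 is 50 cm, then a rotation vector rx, ry, rz in parts of the range, where 1.0 means 360 degrees, then the opening from 0.0 (shut) to 1.0 (fully open); each row is the pose to reach, as a shift and turn from the pose commanded when the call began, along the tool's axes at that moment; what a row does not reach only later rows make up. A row lasts 1/10 s, in which the tool goes at most 0.05 m and 8.59 degrees, less where a joint would pass 70% of its speed; a pose out of reach is approached as far as the arm can. The fingers move at their own pace and stop on an object; the grip force is fixed at half the most. Time passes only in rows, so rows that do not move let the fingers close. The tool returns the time, the measured TCP pose, the force, the opening and the grip force at its end. only (a regular expression) keeps the lines of the reply that match it, lines (a string "A,B") keeps lines A to B, and quiet returns only ok. A shift or turn number past 1, either way, is cut back to 1. Input that does not fit is refused with a message, and nothing moves.
- bot.read_state(): the state, without advancing time (a new reading comes with each control period).
- optics.capture(name): name is "scene" or "top"; returns a dict with "color" (480x640x3 uint8, red, green, blue), "K" (3x3 intrinsics, pixels), "view" (4x4, takes a point from world to camera coordinates). Camera axes: x right, y up, looking along -z (the intrinsics and any distortion apply to the point x, -y, -z); pixel columns grow to the right and rows downward; lengths in m; the calibration is good to about 2 mm. A picture is of the moment at which its call begins. There is no depth.
- bot.hand_in(): hands the job in; it is judged then, once.
The state is a dict: "time_s": time; "joint_positions": joint angles; "qvel": joint speeds; "tau": joint torques, N m; "position": TCP position; "tcp_rot": TCP orientation; "force": force on the tool from outside, world axes, zero at the start; "moment": the same for the moment, N m; "opening": opening from 0.0 (shut) to 1.0 (fully open); "grasp_force": force on a finger pad.
Only numpy, scipy, OpenCV 4.12 (cv2) and the standard library are available. Lean on these libraries where they do the work, as an engineer would, in place of code of your own. Each camera call takes 0.05 s, during which the arm holds its last target. There are 200 camera calls.

## Working session

There is one attempt and no reset: what is moved stays moved. The work goes in short steps, Python scripts to look and compute and a tool call to move; the robot and the scene stay as the last step left them, time stands still between calls to the robot, and variables do not carry over. Pictures are saved under pics/ and viewed, at most 10 in all, crops included, and the job is handed in when it is done.

```bash
ls; mkdir -p pics
```

Run:
```python
from rig import bot, optics
import cv2, numpy as np
s=bot.read_state(); print(s['time_s'],s['position'],np.round(s['tcp_rot'],3),s['opening'])
for n in("scene","top"):
    c=optics.capture(n); cv2.imwrite(f"pics/{n}0.png",c["color"][:,:,::-1]); print(n,c["K"],np.round(c["view"],4),[k for k in c])
    np.savez(f"{n}0.npz",**{k:c[k] for k in("color","K","view")})
```

```text
pics
rig.py
0.0 [ 0.23332848 -0.57902906  0.2215659 ] [[ 0.928  0.374 -0.   ]
 [ 0.374 -0.928  0.002]
 [ 0.    -0.002 -1.   ]] 1.006919122670243
scene [[540.09934797   0.         309.68840115]
 [  0.         540.09934797 234.89424327]
 [  0.           0.           1.        ]] [[-0.8196 -0.5726 -0.0224  0.4833]
 [ 0.3424 -0.5207  0.7821 -0.2186]
 [-0.4594  0.6333  0.6228 -0.617 ]
 [ 0.      0.      0.      1.    ]] ['color', 'K', 'view']
top [[503.33279531   0.         324.03047835]
 [  0.         503.33279531 233.21670426]
 [  0.           0.           1.        ]] [[-0.0026 -1.      0.0023  0.0207]
 [ 0.9899 -0.0023  0.1419 -0.5835]
 [-0.1419  0.0027  0.9899 -0.8152]
 [ 0.      0.      0.      1.    ]] ['color', 'K', 'view']
```

View pics/scene0.png

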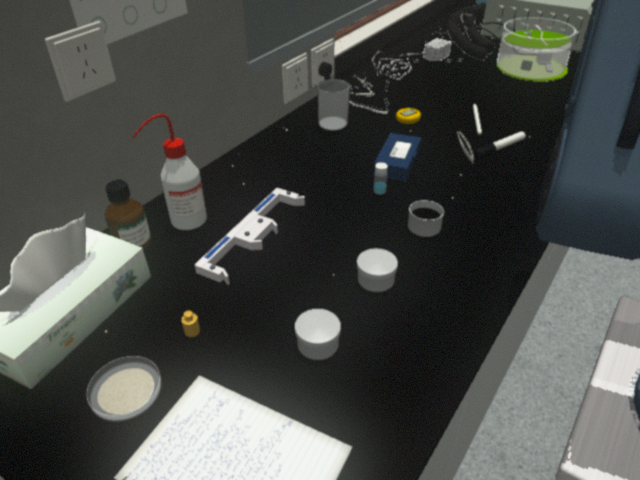

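View pics/top0.png

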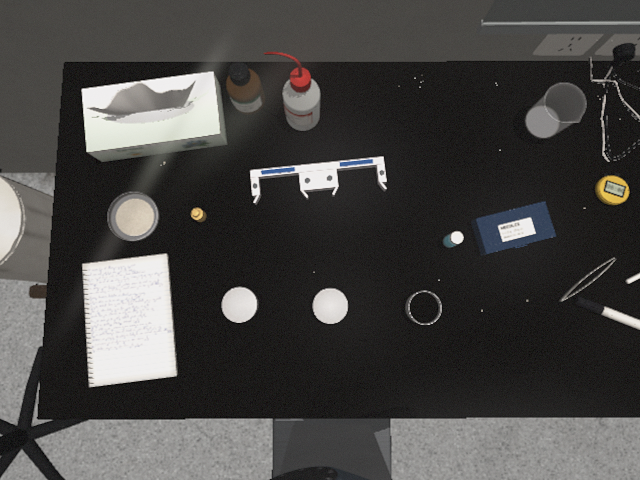

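The top view shows the closed tins at about (239,305) and (330,306), and the open tin at (424,308). The stop runs from (252,185) to (386,175) with its bays facing down the image, towards the robot. The weight is at (199,214) and the vial at (453,239). The scene view shows the lids at about (318,325) and (377,263).

Create h.py:
```python
import numpy as np, cv2
from rig import bot, optics
def ray(c,u,v):
    V=c["view"];R=V[:3,:3];o=-R.T@V[:3,3];K=c["K"]
    d=np.array([(u-K[0,2])/K[0,0],-(v-K[1,2])/K[1,1],-1.]);return o,R.T@d
def onz(c,u,v,z):
    o,d=ray(c,u,v);return o+d*(z-o[2])/d[2]
def tri(r1,r2):
    (o1,d1),(o2,d2)=r1,r2
    t=np.linalg.lstsq(np.c_[d1,-d2],o2-o1,rcond=None)[0]
    a,b=o1+t[0]*d1,o2+t[1]*d2;return (a+b)/2,np.linalg.norm(a-b)
def blobs(c,lo,roi,amin=30):
    x0,y0,x1,y1=roi;m=np.zeros((480,640),np.uint8)
    m[y0:y1,x0:x1]=(c["color"].min(2)[y0:y1,x0:x1]>lo)*255
    return [k for k in cv2.findContours(m,cv2.RETR_EXTERNAL,cv2.CHAIN_APPROX_NONE)[0] if cv2.contourArea(k)>amin]
```

Run:
```python
from h import *
T=dict(np.load("top0.npz"));S=dict(np.load("scene0.npz"))
for c,n,pts in((T,"top",[(239,305),(330,306)]),(S,"scene",[(318,325),(377,263)])):
    for u,v in pts: print(n,"col profile",c["color"].min(2)[v-30:v+45:2,u])
bt=[];bs=[]
for (u,v) in [(239,305),(330,306)]:
    k=max(blobs(T,100,(u-35,v-35,u+35,v+35)),key=cv2.contourArea);e=cv2.fitEllipse(k);bt.append(e[0]);print("top",e)
for (u,v) in [(318,328),(377,265)]:
    for lo in(130,160,180):
        k=blobs(S,lo,(u-35,v-40,u+35,v+40));
        if k:
            k=max(k,key=cv2.contourArea);print("scene",lo,cv2.fitEllipse(k),cv2.boundingRect(k))
k=max(blobs(T,100,(240,145,400,215)),key=cv2.contourArea)
print("stop",cv2.boundingRect(k),cv2.approxPolyDP(k,2,True)[:,0].tolist())
hsv=cv2.cvtColor(T["color"],cv2.COLOR_RGB2HSV)
m=cv2.inRange(hsv,(100,90,60),(125,255,255));m[:145]=0;m[200:]=0;m[:,:245]=0;m[:,395:]=0
for q in cv2.findContours(m,0,cv2.CHAIN_APPROX_NONE)[0]:
    if cv2.contourArea(q)>20:
        r=cv2.minAreaRect(q);print("blue",r,[np.round(onz(T,*r[0],z),4) for z in(0,.018)])
for n,p in dict(weight=(199,213),vialcap=(456,237),open=(424,308)).items(): print(n,np.round(onz(T,*p,.036),3))
cv2.imwrite("pics/c.png",np.hstack([cv2.resize(T["color"][140:215,240:400,::-1],None,fx=4.9,fy=4,interpolation=2)]))
```

```text
top col profile [ 26  17  19  26  26  10 175 206 211 213 215 215 220 219 219 220 221 216
 215 214 213 210 207 213   6  33  22  26  24  14  22  23  29  27  26  28
  27  19]
top col profile [ 30  25  36  33  35  24 140 207 212 212 215 220 220 223 227 228 225 222
 219 216 215 213 210 207  21  32  30  25  27  33  36  28  22  27  29  30
  26  26]
scene col profile [ 31  30  29  28  32  31  40 152 194 195 195 194 196 197 197 200 200 206
 210 210 215 216 220 219 151  93  86  82  81  85  81  84  65  28  29  24
  33  34]
scene col profile [ 25  24  25  25  27  28  24  58 166 193 194 193 196 196 198 199 204 206
 207 211 210 145  91  86  83  81  82  81  81  65  32  23  27  23  26  24
  27  25]
top ((238.89706420898438, 304.3721008300781), (34.76186752319336, 35.795166015625), 42.21049118041992)
top ((329.8753662109375, 305.48858642578125), (34.99977493286133, 35.47989273071289), 6.774105072021484)
scene 130 ((317.1895446777344, 325.9009704589844), (34.12461471557617, 44.548118591308594), 89.36775970458984) (295, 309, 45, 35)
scene 160 ((317.2671203613281, 325.90478515625), (32.538578033447266, 
[... 603 characters left out ...]
3, 156], [252, 169], [251, 191], [252, 195], [256, 196], [253, 202], [259, 195], [259, 176], [297, 172], [300, 190], [307, 197], [304, 191], [306, 189], [333, 187], [334, 194], [338, 186], [337, 168], [376, 165], [378, 181], [385, 189], [382, 182], [386, 181]]
blue ((277.5395812988281, 170.39602661132812), (3.4826302528381348, 33.03523635864258), 84.2894058227539) [array([0.7051, 0.1034, 0.    ]), array([0.7002, 0.1017, 0.018 ])]
blue ((355.48516845703125, 162.35147094726562), (3.3831264972686768, 31.343671798706055), 84.2894058227539) [array([ 0.7199, -0.0385,  0.    ]), array([ 0.7147, -0.0373,  0.018 ])]
weight [0.62  0.234 0.036]
vialcap [ 0.577 -0.207  0.036]
open [ 0.457 -0.148  0.036]
```

View pics/c.png

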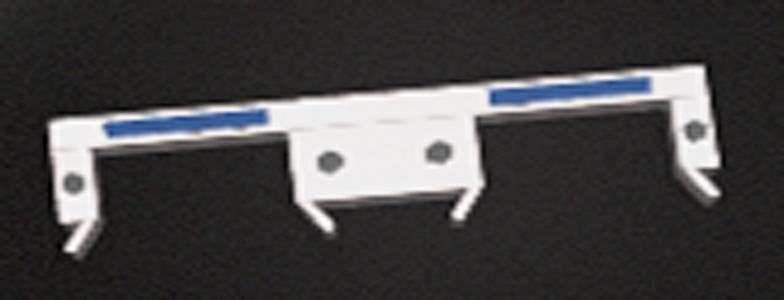

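The crop shows both bays clearly, with each flat back edge just below its blue stripe and the block between them. Stripe spacing at z = 18 mm comes out at 139.7 mm, which matches the given 140 mm. Next I'll triangulate the lids and the stripes and fit the back edges.

Run:
```python
from h import *
T=dict(np.load("top0.npz"));S=dict(np.load("scene0.npz"))
g=T["color"].min(2).astype(float)
for a,b in((238.9,304.4,),(0,0)),: pass
for t,s in(((238.9,304.37),(317.22,325.9)),((329.88,305.49),(376.9,261.76))):
    p,e=tri(ray(T,*t),ray(S,*s));print("lid",np.round(p,4),round(e,4),"z036:",np.round(onz(T,*t,.036),4),np.round(onz(S,*s,.036),4))
hs=cv2.cvtColor(S["color"],cv2.COLOR_RGB2HSV);m=cv2.inRange(hs,(100,90,60),(125,255,255));m[:180]=0;m[285:]=0;m[:,:190]=0;m[:,310:]=0
b=[cv2.minAreaRect(q)[0] for q in cv2.findContours(m,0,1)[0] if cv2.contourArea(q)>15];b.sort(key=lambda r:r[0]);print(b)
for t,s in zip([(277.54,170.4),(355.49,162.35)],b):
    p,e=tri(ray(T,*t),ray(S,*s));print("stripe",np.round(p,4),round(e,4))
L,R=onz(T,277.54,170.4,.018)[:2],onz(T,355.49,162.35,.018)[:2]
y=(L-R)/np.linalg.norm(L-R);x=np.array([y[1],-y[0]]);print("x",x,"yaw",np.degrees(np.arctan2(x[1],x[0])))
for nm,(u0,u1),M in(("L",(264,293),L),("R",(342,372),R)):
    P=[]
    for u in range(u0,u1):
        col=g[:,u]; v=int(np.round(168+(u-277.5)*-.103))+3 
        while col[v]>130: v+=1
        P.append(onz(T,u,v-1+(col[v-1]-130)/(col[v-1]-col[v]),.018)[:2])
    P=np.array(P);q=np.median((P-M)@x);f=np.polyfit(P[:,1],P[:,0],1)
    print(nm,"back edge along x from stripe",q,"yaw from fit",np.degrees(np.arctan(-f[0])),"home",M+x*(q-.027))
    # side walls
    c=M+x*(q-.012)
    prof=[]
    K,V=T["K"],T["view"]
    ts=np.arange(-.05,.05,.0005)
    W=np.c_[c+ts[:,None]*y,np.full(len(ts),.018)]
    pc=W@V[:3,:3].T+V[:3,3]
    uv=np.c_[K[0,0]*pc[:,0]/-pc[:,2]+K[0,2],-K[1,1]*pc[:,1]/-pc[:,2]+K[1,2]].astype(np.float32)
    pr=cv2.remap(g.astype(np.float32),uv[:,0][None],uv[:,1][None],1)[0]
    d=ts[pr<130]; d=d[abs(d)<.045]; print(" open from",d.min(),d.max())
for n,s in dict(wt=(190,315),vial=(381,168)).items(): print(n,tri(ray(T,*dict(wt=(198,208),vial=(456,237))[n]),ray(S,*s)))
```

```text
lid [0.4636 0.1628 0.0328] 0.0009 z036: [0.464  0.1625 0.036 ] [0.4615 0.1649 0.036 ]
lid [0.4612 0.0094 0.0329] 0.0013 z036: [0.4618 0.0097 0.036 ] [0.459  0.0123 0.036 ]
[(216.5166015625, 246.98439025878906), (264.1264343261719, 202.09243774414062)]
stripe [0.7005 0.1017 0.0159] 0.0005
stripe [ 0.7149 -0.0377  0.0161] 0.0009
x [0.99459758 0.10380583] yaw 5.958369405525118
 ** On entry to DLASCL parameter number  4 had an illegal value
 ** On entry to DLASCL parameter number  4 had an illegal value
 ** On entry to DLASCL parameter number  4 had an illegal value
 ** On entry to DLASCL parameter number  4 had an illegal value
 ** On entry to DLASCL parameter number  5 had an illegal value
 ** On entry to DLASCL parameter number  4 had an illegal value<stdin>:18: RuntimeWarning: divide by zero encountered in scalar divide
h.py:7: RuntimeWarning: invalid value encountered in divide
  o,d=ray(c,u,v);return o+d*(z-o[2])/d[2]
Traceback (most recent call last):
numpy.linalg.LinAlgError: SVD did not converge in Linear Least Squares
```

Create m.py:
```python
from h import *
T=dict(np.load("top0.npz"))
g=T["color"].min(2).astype(np.float32);K,V=T["K"],T["view"]
def samp(W):
    pc=W@V[:3,:3].T+V[:3,3]
    uv=np.c_[K[0,0]*pc[:,0]/-pc[:,2]+K[0,2],K[1,1]*pc[:,1]/pc[:,2]+K[1,2]].astype(np.float32)
    return cv2.remap(g,uv[:,0][None],uv[:,1][None],1)[0]
L,R=onz(T,277.54,170.4,.018)[:2],onz(T,355.49,162.35,.018)[:2]
y=(L-R)/np.linalg.norm(L-R);x=np.array([y[1],-y[0]])
for nm,M in(("L",L),("R",R)):
    t=np.arange(.012,-.06,-.0005)
    pr=np.mean([samp(np.c_[M+t[:,None]*x+o*y,np.full(len(t),.018)]) for o in np.arange(-.025,.026,.005)],0)
    print(nm,[(round(a*1e3,1),int(p)) for a,p in zip(t,pr)][::3][:20])
    ts=np.arange(-.05,.05,.001)
    for q in(-.02,-.03):
        d=ts[samp(np.c_[M+q*x+ts[:,None]*y,np.full(len(ts),.018)])<120]; d=d[abs(d)<.042];print(" open",d.min(),d.max())
```

```bash
python3 m.py
```

```text
L [(np.float64(12.0), 31), (np.float64(10.5), 28), (np.float64(9.0), 31), (np.float64(7.5), 97), (np.float64(6.0), 179), (np.float64(4.5), 200), (np.float64(3.0), 103), (np.float64(1.5), 58), (np.float64(-0.0), 59), (np.float64(-1.5), 64), (np.float64(-3.0), 112), (np.float64(-4.5), 188), (np.float64(-6.0), 217), (np.float64(-7.5), 146), (np.float64(-9.0), 93), (np.float64(-10.5), 84), (np.float64(-12.0), 53), (np.float64(-13.5), 30), (np.float64(-15.0), 32), (np.float64(-16.5), 33)]
 open -0.03499999999999999 0.03500000000000007
 open -0.03599999999999999 0.03400000000000007
R [(np.float64(12.0), 37), (np.float64(10.5), 35), (np.float64(9.0), 36), (np.float64(7.5), 95), (np.float64(6.0), 174), (np.float64(4.5), 198), (np.float64(3.0), 105), (np.float64(1.5), 60), (np.float64(-0.0), 62), (np.float64(-1.5), 66), (np.float64(-3.0), 115), (np.float64(-4.5), 190), (np.float64(-6.0), 219), (np.float64(-7.5), 145), (np.float64(-9.0), 91), (np.float64(-10.5), 84), (np.float64(-12.0), 57), (np.float64(-13.5), 38), (np.float64(-15.0), 38), (np.float64(-16.5), 39)]
 open -0.041999999999999996 0.03400000000000007
 open -0.03499999999999999 0.03500000000000007
```

The lid heights triangulate to 33 mm against the 36 mm given, which is within calibration. Both bays measure 70–72 mm wide.

| Point | x (m) | y (m) |
|---|---|---|
| bay_left home | 0.666 | 0.098 |
| bay_right home | 0.680 | -0.041 |
| Tin A | 0.464 | 0.1625 |
| Tin B | 0.462 | 0.010 |

The bays point along yaw 6°. I'll push with the fingers part open, about 39 mm, so each tin nests between them, and keep the tool heading at 6°. Tin B goes first.

Units first: shifts go in shares of 50 cm and turns go in shares of 360 degrees. So -0.4725 m / 0.5 = -0.945, 0.3916 m / 0.5 = 0.7832, 16 degrees / 360 = 0.0444.

Request:
hand_motion --ticks "0.7832 -0.945 0 0 0 0.0444 0.45;0.7832 -0.945 0 0 0 0.0444 0.45;0.7832 -0.945 0 0 0 0.0444 0.45;0.7832 -0.945 0 0 0 0.0444 0.45;0.7832 -0.945 0 0 0 0.0444 0.45;0.7832 -0.945 0 0 0 0.0444 0.45;0.7832 -0.945 0 0 0 0.0444 0.45;0.7832 -0.945 0 0 0 0.0444 0.45;0.7832 -0.945 0 0 0 0.0444 0.45;0.7832 -0.945 0 0 0 0.0444 0.45;0.7832 -0.945 0 0 0 0.0444 0.45;0.7832 -0.945 0 0 0 0.0444 0.45;0.7832 -0.945 0 0 0 0.0444 0.45;0.7832 -0.945 0 0 0 0.0444 0.45;0.7832 -0.945 0 0 0 0.0444 0.45;0.7832 -0.945 0 0 0 0.0444 0.45;0.7832 -0.945 0 0 0 0.0444 0.45"

```text
time_s: 1.8
position: [0.42, 0.0037, 0.2225]
tcp_rot: [[0.995, 0.101, -0.0], [0.101, -0.995, -0.0], [-0.0, 0.0, -1.0]]
force: [0.1, 0.8, -0.1]
opening: 0.453
grasp_force: 0.0
```

```bash
python3 -c "
from h import *
s=bot.read_state();print(s['position'],np.round(s['tcp_rot'],3))"
```

```text
[0.42002429 0.00368295 0.22249125] [[ 0.995  0.101 -0.   ]
 [ 0.101 -0.995 -0.   ]
 [-0.     0.    -1.   ]]
```

Scaled: 0.21 m / 0.5 = 0.42, -0.002 m / 0.5 = -0.004.

Request:
hand_motion --ticks "0 -0.004 0.08 0 0 0 0.45;0 -0.004 0.16 0 0 0 0.45;0 -0.004 0.24 0 0 0 0.45;0 -0.004 0.3 0 0 0 0.45;0 -0.004 0.36 0 0 0 0.45;0 -0.004 0.39 0 0 0 0.45;0 -0.004 0.41 0 0 0 0.45;0 -0.004 0.42 0 0 0 0.45;0 -0.004 0.42 0 0 0 0.45"

```text
time_s: 2.7
position: [0.4202, 0.0063, 0.0124]
tcp_rot: [[0.995, 0.102, -0.0], [0.102, -0.995, 0.0], [-0.0, -0.0, -1.0]]
force: [0.4, -0.3, 0.4]
opening: 0.452
grasp_force: 0.0
```

Run:
```python
from h import *
for n in("top","scene"):
    c=optics.capture(n);cv2.imwrite(f"pics/{n}1.png",c["color"][:,:,::-1])
a=cv2.imread("pics/top1.png")[200:400,180:440];b=cv2.imread("pics/scene1.png")[180:380,250:510]
cv2.imwrite("pics/d.png",cv2.resize(np.hstack([a,b]),None,fx=1.5,fy=1.5))
```

```text
(no output)
```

View pics/d.png

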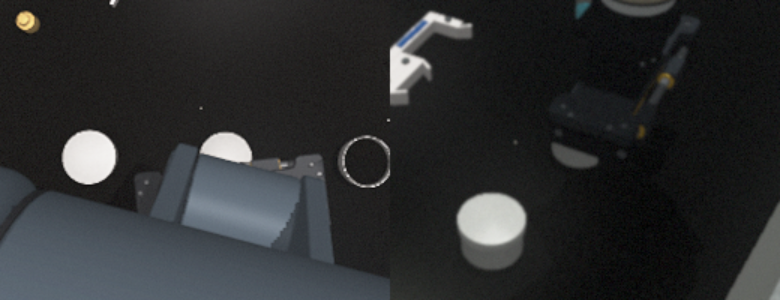

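Tin B sits directly in front of the fingers at about (225,150) in the crop, with clearance. Now the push.

Scaled: 0.102 m / 0.5 = 0.204, 0.012 m / 0.5 = 0.024.

Request:
hand_motion --ticks "0.012 0 0 0 0 0 0.45;0.024 0 0 0 0 0 0.45;0.036 0.004 0 0 0 0 0.45;0.048 0.01 0 0 0 0 0.45;0.066 0.017 0 0 0 0 0.45;0.084 0.024 0 0 0 0 0.45;0.102 0.032 0 0 0 0 0.45;0.12 0.039 0 0 0 0 0.45;0.138 0.046 0 0 0 0 0.45;0.156 0.054 0 0 0 0 0.45;0.174 0.061 0 0 0 0 0.45;0.192 0.068 0 0 0 0 0.45;0.204 0.073 0 0 0 0 0.45;0.204 0.073 0 0 0 0 0.45"

```text
time_s: 4.2
position: [0.5272, -0.0196, 0.0126]
tcp_rot: [[0.995, 0.103, 0.003], [0.103, -0.995, -0.001], [0.003, 0.001, -1.0]]
force: [-0.7, -0.6, 0.1]
opening: 0.449
grasp_force: 0.0
```

Run:
```python
from h import *
T=optics.capture("top");S=optics.capture("scene")
np.savez("s2.npz",**S)
cv2.imwrite("pics/e.png",np.hstack([T["color"][140:340,230:430,::-1],S["color"][150:350,200:420,::-1]]))
```

```text
(no output)
```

View pics/e.png

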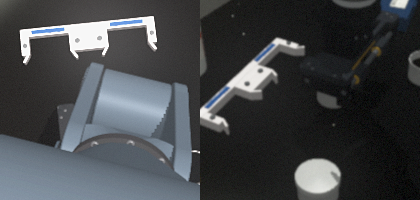

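Tin B has moved forward and is still seated between the fingers, visible at about (330,100) in the scene half. I'll continue to just short of home.

Scaled: 0.114 m / 0.5 = 0.228, 0.037 m / 0.5 = 0.074.

Request:
hand_motion --ticks "0.008 0.003 0 0 0 0 0.45;0.02 0.008 0 0 0 0 0.45;0.036 0.015 0 0 0 0 0.45;0.054 0.022 0 0 0 0 0.45;0.072 0.03 0 0 0 0 0.45;0.09 0.037 0 0 0 0 0.45;0.108 0.044 0 0 0 0 0.45;0.126 0.052 0 0 0 0 0.45;0.144 0.059 0 0 0 0 0.45;0.162 0.067 0 0 0 0 0.45;0.18 0.074 0 0 0 0 0.45;0.192 0.074 0 0 0 0 0.45;0.204 0.074 0 0 0 0 0.45;0.214 0.074 0 0 0 0 0.45;0.222 0.074 0 0 0 0 0.45;0.228 0.074 0 0 0 0 0.45;0.228 0.074 0 0 0 0 0.45"

```text
time_s: 6.0
position: [0.643, -0.0438, 0.0126]
tcp_rot: [[0.995, 0.103, 0.001], [0.103, -0.995, -0.0], [0.001, 0.0, -1.0]]
force: [0.9, 0.1, -0.1]
opening: 0.449
grasp_force: 0.0
```

Scaled: 0.003 m / 0.5 = 0.006, 0.002 m / 0.5 = 0.004.

Request:
hand_motion --ticks "0.002 0 0 0 0 0 0.45;0.004 0 0 0 0 0 0.45;0.006 0 0 0 0 0 0.45;0.006 0 0 0 0 0 0.45"

```text
time_s: 6.4
position: [0.6455, -0.0437, 0.0125]
tcp_rot: [[0.995, 0.103, 0.0], [0.103, -0.995, 0.0], [0.0, -0.0, -1.0]]
force: [0.2, 0.3, -0.4]
opening: 0.45
grasp_force: 0.3
```

Scaled: 0.0025 m / 0.5 = 0.005, 0.002 m / 0.5 = 0.004.

Request:
hand_motion --ticks "0.002 0 0 0 0 0 0.45;0.004 0 0 0 0 0 0.45;0.005 0 0 0 0 0 0.45;0.005 0 0 0 0 0 0.45"

```text
time_s: 6.8
position: [0.6481, -0.0434, 0.0125]
tcp_rot: [[0.995, 0.103, 0.0], [0.103, -0.995, -0.0], [0.0, 0.0, -1.0]]
force: [-0.0, 0.9, -1.0]
opening: 0.454
grasp_force: 0.2
```

Scaled: 0.0015 m / 0.5 = 0.003, 0.001 m / 0.5 = 0.002.

Request:
hand_motion --ticks "0.002 0 0 0 0 0 0.45;0.003 0 0 0 0 0 0.45;0.003 0 0 0 0 0 0.45"

```text
time_s: 7.1
position: [0.6496, -0.0432, 0.0125]
tcp_rot: [[0.995, 0.103, 0.0], [0.103, -0.995, -0.0], [0.0, 0.0, -1.0]]
force: [-0.1, -0.1, -0.3]
opening: 0.45
grasp_force: 0.2
```

Scaled: 0.0015 m / 0.5 = 0.003, 0.001 m / 0.5 = 0.002.

Request:
hand_motion --ticks "0.002 0 0 0 0 0 0.45;0.003 0 0 0 0 0 0.45;0.003 0 0 0 0 0 0.45"

```text
time_s: 7.4
position: [0.6511, -0.0431, 0.0125]
tcp_rot: [[0.995, 0.103, 0.0], [0.103, -0.995, -0.0], [0.0, 0.0, -1.0]]
force: [0.4, 0.0, -0.4]
opening: 0.449
grasp_force: 0.2
```

Run:
```python
from h import *
T=optics.capture("top");S=optics.capture("scene")
cv2.imwrite("pics/f.png",cv2.resize(np.hstack([T["color"][130:250,240:400,::-1],S["color"][170:290,190:350,::-1]]),None,fx=2.4,fy=2.4,interpolation=2))
```

```text
(no output)
```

View pics/f.png

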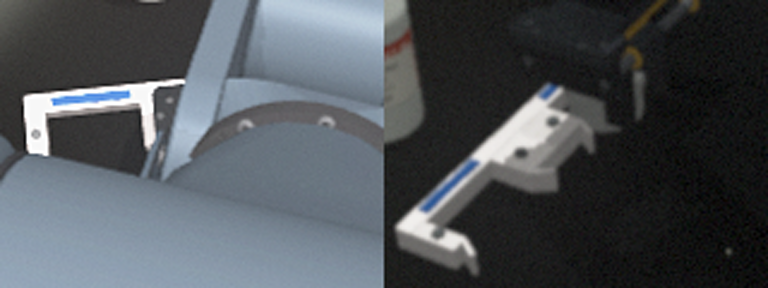

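Mostly occluded: the tin's grey side is partly visible at about (595,105), inside the bay. No contact force yet, so I'll keep stepping.

Scaled: 0.002 m / 0.5 = 0.004, 0.001 m / 0.5 = 0.002.

Request:
hand_motion --ticks "0.002 0 0 0 0 0 0.45;0.004 0 0 0 0 0 0.45;0.004 0 0 0 0 0 0.45"

```text
time_s: 7.8
position: [0.6518, -0.0429, 0.0125]
tcp_rot: [[0.995, 0.104, -0.002], [0.104, -0.995, 0.0], [-0.002, -0.0, -1.0]]
force: [-2.8, 0.0, 1.5]
opening: 0.45
grasp_force: 1.7
```

Run:
```python
from h import *
print(bot.read_state()['force'],bot.read_state()['tau'])
```

```text
[-2.79960204  0.04069522  1.47813055] [ 7.43922237e-01 -4.99725258e+01 -1.32944629e+01  3.73429377e-01
 -9.30152982e-01 -2.82760413e-02]
```

Request:
hand_motion --ticks "0.002 0 0 0 0 0 0.45;0.003 0 0 0 0 0 0.45;0.003 0 0 0 0 0 0.45"

```text
time_s: 8.1
position: [0.652, -0.0428, 0.0124]
tcp_rot: [[0.995, 0.104, -0.005], [0.104, -0.995, 0.0], [-0.005, -0.001, -1.0]]
force: [-6.1, -1.8, 3.0]
opening: 0.452
grasp_force: 3.2
```

The force rose to 6 N with no further motion, so tin B is against the back. Now retreat, lift and move behind tin A.

Scaled: -0.224 m / 0.5 = -0.448, -0.211 m / 0.5 = -0.422.

Request:
hand_motion --ticks "-0.04 0 0 0 0 0 0.45;-0.1 0 0 0 0 0 0.45;-0.14 0 -0.06 0 0 0 0.45;-0.14 0 -0.14 0 0 0 0.45;-0.14 0 -0.24 0 0 0 0.45;-0.422 -0.448 -0.24 0 0 0 0.45;-0.422 -0.448 -0.24 0 0 0 0.45;-0.422 -0.448 -0.24 0 0 0 0.45;-0.422 -0.448 -0.24 0 0 0 0.45;-0.422 -0.448 -0.24 0 0 0 0.45;-0.422 -0.448 -0.24 0 0 0 0.45;-0.422 -0.448 -0.24 0 0 0 0.45;-0.422 -0.448 -0.24 0 0 0 0.45;-0.422 -0.448 -0.24 0 0 0 0.45"

```text
time_s: 9.5
position: [0.4239, 0.1575, 0.1328]
tcp_rot: [[0.995, 0.102, 0.003], [0.102, -0.995, 0.0], [0.003, 0.0, -1.0]]
force: [-0.1, 0.6, 0.3]
opening: 0.451
grasp_force: 0.0
```

Run:
```python
from h import *
T=optics.capture("top");S=optics.capture("scene")
for n,c,roi in(("top",T,(320,150,400,230)),("scene",S,(240,170,330,260))):
    pass
cv2.imwrite("pics/g.png",cv2.resize(np.hstack([T["color"][140:260,240:400,::-1],S["color"][170:290,190:350,::-1]]),None,fx=2.4,fy=2.4,interpolation=2))
# lid in bay right: bright circle
k=cv2.HoughCircles(cv2.GaussianBlur(cv2.cvtColor(T["color"],7),(3,3),0)[140:330,200:460],cv2.HOUGH_GRADIENT,1,30,param1=150,param2=14,minRadius=15,maxRadius=21)
if k is not None:
    for a in k[0]: print(a+[200,140,0],onz(T,a[0]+200,a[1]+140,.036))
```

```text
[423.5        307.5         17.39999962] [ 0.45801433 -0.14739536  0.036     ]
[358.5        178.5         17.10000038] [ 0.68045221 -0.04101194  0.036     ]
[239.5        304.5         18.20000076] [0.4638133  0.16145882 0.036     ]
```

View pics/g.png

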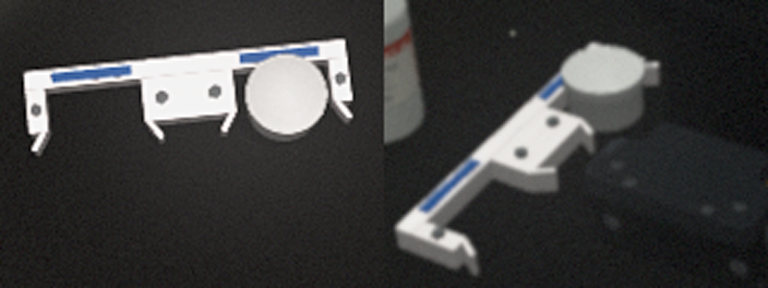

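Tin B is home: it measures (0.6805, -0.0410) against (0.680, -0.041), and it looks centred at about (285,95) in the top half of the crop. Now tin A, same method.

Scaled: 0.12 m / 0.5 = 0.24, 0.115 m / 0.5 = 0.23.

Request:
hand_motion --ticks "0 0 0.08 0 0 0 0.45;0 0 0.16 0 0 0 0.45;0 0 0.2 0 0 0 0.45;0 0 0.23 0 0 0 0.45;0 0 0.24 0 0 0 0.45;0 0 0.24 0 0 0 0.45"

```text
time_s: 10.2
position: [0.4218, 0.1576, 0.0119]
tcp_rot: [[0.995, 0.102, -0.001], [0.102, -0.995, -0.0], [-0.001, 0.0, -1.0]]
force: [-0.4, 0.5, -0.0]
opening: 0.446
grasp_force: 0.0
```

Scaled: 0.096 m / 0.5 = 0.192, 0.09 m / 0.5 = 0.18.

Request:
hand_motion --ticks "0.01 0 0 0 0 0 0.45;0.02 0 0 0 0 0 0.45;0.03 0.002 0 0 0 0 0.45;0.04 0.007 0 0 0 0 0.45;0.052 0.013 0 0 0 0 0.45;0.068 0.022 0 0 0 0 0.45;0.084 0.03 0 0 0 0 0.45;0.1 0.038 0 0 0 0 0.45;0.116 0.047 0 0 0 0 0.45;0.132 0.055 0 0 0 0 0.45;0.148 0.063 0 0 0 0 0.45;0.164 0.071 0 0 0 0 0.45;0.18 0.079 0 0 0 0 0.45;0.192 0.086 0 0 0 0 0.45;0.192 0.086 0 0 0 0 0.45"

```text
time_s: 11.7
position: [0.5232, 0.125, 0.0126]
tcp_rot: [[0.995, 0.103, 0.002], [0.103, -0.995, -0.0], [0.002, 0.0, -1.0]]
force: [-1.3, 0.3, -0.2]
opening: 0.45
grasp_force: 0.0
```

Run:
```python
from h import *
S=optics.capture("scene");T=optics.capture("top")
cv2.imwrite("pics/i.png",cv2.resize(np.hstack([T["color"][140:320,200:400,::-1],S["color"][170:350,190:390,::-1]]),None,fx=1.8,fy=1.8))
```

```text
(no output)
```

View pics/i.png

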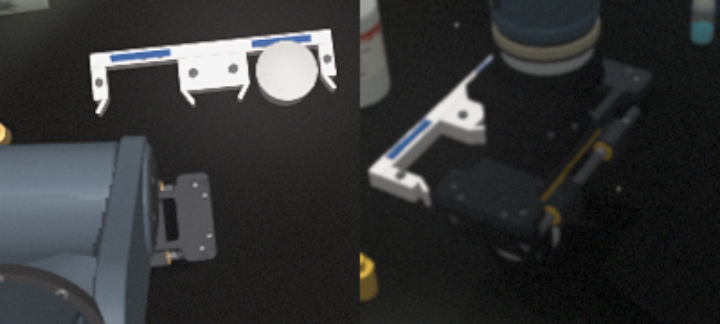

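Tin A's lid edge shows below the gripper at about (515,245), still carried between the fingers. The weight is clear of the gripper. Continuing.

Scaled: 0.105 m / 0.5 = 0.21, 0.03 m / 0.5 = 0.06.

Request:
hand_motion --ticks "0.008 0.004 0 0 0 0 0.45;0.02 0.01 0 0 0 0 0.45;0.036 0.018 0 0 0 0 0.45;0.052 0.027 0 0 0 0 0.45;0.068 0.035 0 0 0 0 0.45;0.084 0.043 0 0 0 0 0.45;0.1 0.051 0 0 0 0 0.45;0.116 0.06 0 0 0 0 0.45;0.132 0.068 0 0 0 0 0.45;0.148 0.076 0 0 0 0 0.45;0.16 0.082 0 0 0 0 0.45;0.172 0.082 0 0 0 0 0.45;0.184 0.082 0 0 0 0 0.45;0.196 0.082 0 0 0 0 0.45;0.204 0.082 0 0 0 0 0.45;0.21 0.082 0 0 0 0 0.45;0.21 0.082 0 0 0 0 0.45"

```text
time_s: 13.5
position: [0.6305, 0.0957, 0.0126]
tcp_rot: [[0.995, 0.104, 0.001], [0.104, -0.995, 0.0], [0.001, 0.0, -1.0]]
force: [-0.1, 0.4, -0.0]
opening: 0.449
grasp_force: 0.0
```

Scaled: 0.003 m / 0.5 = 0.006, 0.002 m / 0.5 = 0.004.

Request:
hand_motion --ticks "0.002 0 0 0 0 0 0.45;0.004 0 0 0 0 0 0.45;0.006 0 0 0 0 0 0.45;0.006 0 0 0 0 0 0.45"

```text
time_s: 13.9
position: [0.633, 0.0958, 0.0126]
tcp_rot: [[0.995, 0.103, 0.0], [0.103, -0.995, 0.0], [0.0, -0.0, -1.0]]
force: [0.1, 0.5, 0.0]
opening: 0.448
grasp_force: 0.2
```

Scaled: 0.003 m / 0.5 = 0.006, 0.002 m / 0.5 = 0.004.

Request:
hand_motion --ticks "0.002 0 0 0 0 0 0.45;0.004 0 0 0 0 0 0.45;0.006 0 0 0 0 0 0.45;0.006 0 0 0 0 0 0.45"

```text
time_s: 14.3
position: [0.6363, 0.0961, 0.0126]
tcp_rot: [[0.995, 0.103, 0.0], [0.103, -0.995, 0.0], [0.0, 0.0, -1.0]]
force: [0.1, -0.4, -0.5]
opening: 0.449
grasp_force: 0.1
```

Scaled: 0.002 m / 0.5 = 0.004, 0.001 m / 0.5 = 0.002.

Request:
hand_motion --ticks "0.002 0 0 0 0 0 0.45;0.004 0 0 0 0 0 0.45;0.004 0 0 0 0 0 0.45"

```text
time_s: 14.6
position: [0.6368, 0.0962, 0.0124]
tcp_rot: [[0.995, 0.104, -0.003], [0.104, -0.995, -0.0], [-0.003, -0.0, -1.0]]
force: [-3.7, -1.1, 2.1]
opening: 0.451
grasp_force: 1.7
```

Scaled: 0.0015 m / 0.5 = 0.003, 0.001 m / 0.5 = 0.002.

Request:
hand_motion --ticks "0.002 0 0 0 0 0 0.45;0.003 0 0 0 0 0 0.45;0.003 0 0 0 0 0 0.45"

```text
time_s: 14.9
position: [0.637, 0.0963, 0.0123]
tcp_rot: [[0.995, 0.104, -0.005], [0.104, -0.995, -0.0], [-0.005, -0.0, -1.0]]
force: [-5.8, -2.1, 3.7]
opening: 0.452
grasp_force: 3.0
```

Same contact signature, at the predicted TCP x of 0.637. Now retreat and check.

Request:
hand_motion --ticks "-0.04 0 0 0 0 0 0.45;-0.1 0 0 0 0 0 0.45;-0.14 0 -0.06 0 0 0 0.45;-0.14 0 -0.14 0 0 0 0.45;-0.14 0 -0.24 0 0 0 0.45;-0.4 0 -0.24 0 0 0 0.45;-0.4 0 -0.24 0 0 0 0.45;-0.4 0 -0.24 0 0 0 0.45;-0.4 0 -0.24 0 0 0 0.45;-0.4 0 -0.24 0 0 0 0.45;-0.4 0 -0.24 0 0 0 0.45"

```text
time_s: 16.0
position: [0.4436, 0.0756, 0.1331]
tcp_rot: [[0.995, 0.103, 0.005], [0.103, -0.995, -0.0], [0.005, 0.001, -1.0]]
force: [0.1, 0.2, -0.7]
opening: 0.448
grasp_force: 0.0
```

Run:
```python
from h import *
T=optics.capture("top")
cv2.imwrite("pics/k.png",T["color"][130:340,170:490,::-1])
k=cv2.HoughCircles(cv2.GaussianBlur(cv2.cvtColor(T["color"],7),(3,3),0)[140:330,200:460],cv2.HOUGH_GRADIENT,1,30,param1=150,param2=14,minRadius=15,maxRadius=21)
for a in k[0]: print(a+[200,140,0],onz(T,a[0]+200,a[1]+140,.036))
xb=np.array([.9946,.1038]);yb=np.array([-.1038,.9946])
for h in((.6658,.0981),(.6803,-.0409)):
    for a in k[0]:
        p=onz(T,a[0]+200,a[1]+140,.036)[:2]-h
        if np.hypot(*p)<.03: print("bay frame",p@xb,p@yb)
T0=np.load("top0.npz")["color"]
for n,(u,v) in dict(weight=(199,213),vial=(453,239)).items():
    print(n,np.abs(T["color"][v-14:v+14,u-14:u+14].astype(int)-T0[v-14:v+14,u-14:u+14]).mean())
```

```text
[422.5        307.5         15.89999962] [ 0.45801877 -0.14571597  0.036     ]
[358.5        178.5         17.10000038] [ 0.68045221 -0.04101194  0.036     ]
[278.5        186.5         17.10000038] [0.66648295 0.09807479 0.036     ]
[317.5        183.5         20.39999962] [0.67168033 0.0303648  0.036     ]
bay frame 0.0006766448501620405 -9.596318308747404e-05
bay frame 0.00013976488273185198 -0.00012713729802249846
weight 3.923044217687075
vial 2.9204931972789114
```

View pics/k.png

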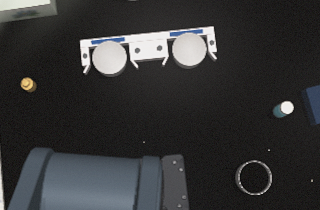

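Both tins are home, at (110,57) and (188,50) in the crop, each within 1 mm of its bay point. The weight, vial and open tin have not moved, and the robot is clear.

```bash
python3 -c "
from rig import bot, optics
print(bot.hand_in())"
```

```text
the job is handed in; nothing more can be done
None
```

Job handed in: both closed tins rest against the backs of their bays, measured within 1 mm of the home points, with the open tin, weight and vial unmoved; the hand-in returned no verdict.

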